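# Put the plaster spatula and the flat brush away in the bench tray

### The arm

A 6-joint arm with a two-finger parallel gripper is mounted at the origin on the work surface. World frame = base frame: x ahead of the robot, y to its left, z up, the work surface at z = 0. Lengths are in m, angles in rad, forces in N, time in s.
With the tool pointing down it reaches from about 0.35 to 0.925 m from the base axis. Payload 6.4 kg.
Tool frame: the origin (TCP) lies on the centre line of the jaws, within the pads' length; the fingertips stand 14 mm ahead of it and the grasp point (between the pads) lies 5 mm behind it (finger_overhang is the distance from the TCP to the fingertips, in m); z points along the fingers, y is the direction in which the jaws open and shut (so a half turn about z gives the same grasp; the last joint's range is limited). The gripper opens to 94 mm and grips with 3 to 60 N. Pads are 16 mm wide; open, the fingers measure 119 mm over their backs; the gripper's body (75 mm by 177 mm) begins 78 mm behind the grasp point.
Start: joints at [1.087, 0.245, 1.558, -0, 1.339, -0.174], TCP at [0.198, 0.619, 0.219] pointing down, gripper open.
Joint ranges: [-3.13, 3.13], [-1.02, 2.26], [0.13, 2.54], [-0.95, 4.09], [0.21, 2.88], [-2.74, 2.74]. Speed limits (rad/s): [2.57, 2.57, 3.14, 3.14, 3.14, 3.14].

### API

Orientations are given as a unit quaternion [x, y, z, w].
In Python, from plant import get_obs, grab_frame, close_job, finger_overhang gives the robot as it stands.
- The arm moves only by the tool servo_tool, never from a script. Its argument "series" is a list of rows, each an object with "travel": the shift along the tool's x, y, z in m, a list of three; "yaw": the turn about the tool's z in degrees; "gripper": the finger opening in m, from 0 to 0.094. A call has 1 to 20 rows; each row shifts and turns the commanded pose from where the row before left it, along the tool's axes as they then stand; what a row does not reach is not made up. A row lasts 1/12 s, in which the tool goes at most 41.7 mm and 7.16 degrees, less where a joint would pass 70% of its speed; a pose out of reach is approached as far as the arm can. A call with a gripper value outside its range is refused whole. The fingers move at their own pace and stop on an object; "force" is the grip in N (left out, the last holds). Time passes only in rows, so rows that do not move let the fingers close. It gives the time, the measured TCP pose, the force and the opening at its end, in the units of the state.
- get_obs(): the state, without advancing time (a new reading comes with each control period).
- grab_frame(name): name is "side" or "top" or "wrist"; returns a dict with "frame" (384x512x3 uint8, blue, green, red), "range_z" (384x512 float32, m along the optical axis (not along the pixel's ray), 0 where there is no reading), "vertical_fov" (degrees; the focal length in pixels is half the picture's height over the tangent of half this angle, whatever the lens; pixels are square), "cx", "cy" (the principal point, pixels), "D" ([k1, k2, p1, p2, k3] as OpenCV has them; the pictures are not rectified), "R" (3x3) and "t" (3): a world point X has camera coordinates R X + t. Camera axes: x right, y down, z forward; pixel columns grow to the right and rows downward; lengths in m; the calibration is good to about 2 mm. A picture is of the moment at which its call begins.
- close_job(): hands the job in, once; it reports no verdict.
The state is a dict: "t": time; "qpos": joint angles; "joint_velocities": joint speeds; "effort": joint torques, N m; "eef_pos": TCP position; "tool_rot": TCP orientation; "ft_force": force on the tool from outside, world axes, zero at the start; "wrist_torque": the same for the moment, N m; "gripper_width": finger opening in m.
Only numpy, scipy, OpenCV 4.12 (cv2) and the standard library are available. Lean on these libraries where they do the work, as an engineer would, in place of code of your own. Each camera call takes 0.05 s, during which the arm holds its last target.

### The job

Tidy the plaster bench: lay the broad-bladed spatula flat in the long narrow compartment of the grey tray (the empty one along the edge far from the robot), and the flat brush flat in the shorter compartment that runs crosswise at the tray's left end as the robot sees it. Either end may point either way. Leave the narrow-bladed knife, the stone cast in the tray and the rubber bowl where they are.

Things in the scene. Friction and masses are not known exactly. Their poses are not given: they have to be found in the camera images.
- spatula_mid (a point): Plaster spatula lying flat, loose, 210 mm long, about 80 g. This point is the middle of its length, half-way up (10 mm above its underside), on the wooden handle and near its balance point: grip here, across the handle. x runs along the spatula towards the blade, z up. Handle of wood 22 mm wide and 20 mm high, from x = -105 to +15 mm; then a brass collar 16 mm wide and a steel blade 30 mm wide, 3 mm thick, round-ended, to x = +105 mm.
- spatula: The same spatula; origin at the middle of its length on its underside, axes as spatula_mid.
- brush_mid (a point): Flat brush lying flat, loose, 150 mm long, about 60 g. This point is the middle of its length, half-way up (10 mm above its underside), on the wooden handle and near its balance point: grip here, across the handle. x runs along the brush towards the bristles, z up. Handle of wood 24 mm wide and 20 mm high, from x = -75 to +22 mm; then a metal ferrule 34 mm wide and stiff dark bristles 36 mm wide to x = +75 mm.
- brush: The same brush; origin at the middle of its length on its underside, axes as brush_mid.
- long_slot (a point): Centre of the inner floor of the long compartment, for the spatula. The compartment is 232 mm long along this frame's y and 76 mm wide along x. The tray (320 x 180 mm, grey floor, white rims) is fixed to the bench; its floor (at this point) is 3 mm above the bench, all walls and dividers are 4 mm thick and rise 9 mm above that floor (12 mm above the bench). z up.
- short_slot (a point): Centre of the inner floor of the shorter crosswise compartment at the tray's left (+y) end, for the brush. It is 172 mm long along this frame's x and 76 mm wide along y; floor and walls as for the long compartment.
- knife_mid (a point): Bystander: plaster knife with a similar wooden handle (20 mm wide, 18 mm high) but a narrow pointed blade 10 mm wide; about 168 mm long, lying on the bench beside the spatula and the brush. The point is on the handle, 85 mm from its end, 9 mm up; x runs towards the blade. Leave it alone.
- cast: Bystander: stone dental cast, a pale block 50 x 60 mm and 26 mm high with a horseshoe ridge, standing in the tray's third compartment (near side). Origin at the centre of its underside. Leave it alone.
- bowl: Bystander: grey-green rubber mixing bowl, 124 mm across and 65 mm high, on the bench. Origin at the centre of its underside. Leave it alone.
There are look-alikes about, which are no part of the job. Leave any turquoise look-alike of the brush alone. Leave any pink look-alike of the spatula alone.

How it is judged:
At the end, for the whole second after the job is handed in: Spatula at rest in the long compartment, flat on its floor (mid point 5-14 mm above it, under 4 deg tilt), within 14 mm lengthwise, 24 mm crosswise, 12 deg; brush likewise in the short compartment, within 14 mm, 22 mm, 15 deg. Either way round is right (y of spatula_mid in the frame of long_slot between -0.014 and 0.014 m and x of spatula_mid in the frame of long_slot between -0.024 and 0.024 m and z of spatula_mid in the frame of long_slot between 0.005 and 0.014 m and angle between the x axis of spatula_mid and the y axis of long_slot, either way round below 0.22 rad and angle between the z axis of spatula_mid and the z axis of long_slot, either way round below 0.07 rad and linear speed of each of spatula, brush below 0.02 m/s and x of brush_mid in the frame of short_slot between -0.014 and 0.014 m and y of brush_mid in the frame of short_slot between -0.022 and 0.022 m and z of brush_mid in the frame of short_slot between 0.005 and 0.014 m and angle between the x axis of brush_mid and the x axis of short_slot, either way round below 0.27 rad and angle between the z axis of brush_mid and the z axis of short_slot, either way round below 0.07 rad); the robot touches nothing.
It fails at once if the knife is shifted by more than 30 mm (distance of knife_mid from where it was at the start of the episode above 0.03 m).
It fails at once if the stone cast is shifted by more than 30 mm (distance of cast from where it was at the start of the episode above 0.03 m).
It fails at once if the rubber bowl is shifted by more than 30 mm (distance of bowl from where it was at the start of the episode above 0.03 m).
It also fails if it takes over 56 s, if anything falls off the work surface, if the arm or the gripper's body presses on something with over 40 N, if the wrist force passes 120 N, or if a joint passes its speed limit or range.

## Working session

There is one attempt and no reset: what is moved stays moved. The work goes in short steps, Python scripts to look and compute and a tool call to move; the robot and the scene stay as the last step left them, time stands still between calls to the robot, and variables do not carry over. Pictures are saved under pics/ and viewed, and the job is handed in when it is done.

Besides the shell and the picture viewer there is one more tool, called as a command line: name --argument value ..., lists and objects as JSON in quotes. servo_tool: Moves the arm, as the interface text tells. Its arguments: {"type":"object","properties":{"series":{"type":"array"},"force":{"type":"number"}},"required":["series"]}

```bash
mkdir -p pics
cat > h.py <<'E'
import numpy as np,cv2
from plant import get_obs,grab_frame
def cam(n):
    d=grab_frame(n)
    f=d["frame"].shape[0]/2/np.tan(np.radians(d["vertical_fov"])/2)
    d["K"]=np.array([[f,0,d["cx"]],[0,f,d["cy"]],[0,0,1.]])
    d["R"]=np.array(d["R"]);d["t"]=np.array(d["t"]);d["D"]=np.array(d["D"],float)
    return d
def plane(d,px,z):
    px=np.array(px,float).reshape(-1,1,2)
    u=cv2.undistortPoints(px,d["K"],d["D"])[:,0]
    r=np.c_[u,np.ones(len(u))]@d["R"]
    c=-d["R"].T@d["t"]
    return c+r*((z-c[2])/r[:,2])[:,None]
def save(n,d): np.savez(n,**{k:v for k,v in d.items()})
E
python3 - <<'E'
from h import *
print(get_obs())
for n in("top","side","wrist"):
    d=cam(n);cv2.imwrite(f"pics/{n}0.png",d["frame"]);save(f"{n}0.npz",d);print(n,-d["R"].T@d["t"],d["D"],d["vertical_fov"])
print(get_obs()["t"])
E
```

```text
{'t': 0.0, 'qpos': array([ 1.08691407e+00,  2.45794152e-01,  1.55899594e+00,  6.45517339e-06,
        1.33872566e+00, -1.74111867e-01]), 'joint_velocities': array([-0.00071033,  0.00088705, -0.00066531,  0.00128537,  0.00017673,
        0.00173833]), 'effort': array([ 1.07678534e-03, -4.15817285e+01, -3.14612246e+01,  6.86239125e-02,
        3.29465512e-02, -1.39608974e-04]), 'eef_pos': array([0.19787352, 0.6185437 , 0.21836781]), 'tool_rot': array([ 1.54267334e-01,  9.88028676e-01, -9.08961060e-04, -3.13641847e-04]), 'ft_force': array([-0.69979774,  1.21254695,  0.24080334]), 'wrist_torque': array([-0.02298976,  0.07482254,  0.0208186 ]), 'gripper_width': 0.09420891468882978}
top [ 0.50551936 -0.072585    1.1811541 ] [-0.00909189  0.          0.          0.          0.        ] 47.33148488137852
side [ 0.19917877 -0.68260298  0.9723998 ] [-0.10416609  0.          0.          0.          0.        ] 49.403464925049136
wrist [0.12786683 0.6414075  0.38320061] [-0.07952355  0.          0.          0.          0.        ] 63.9498215769825
0.15
```

View pics/top0.png

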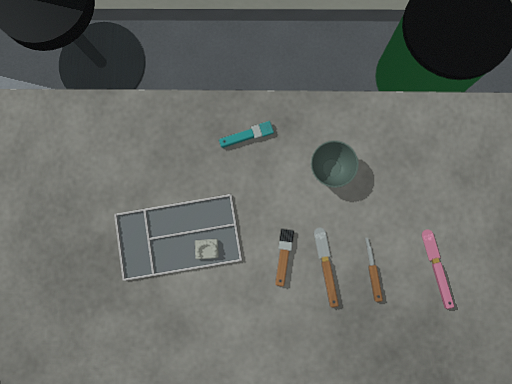

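View pics/side0.png

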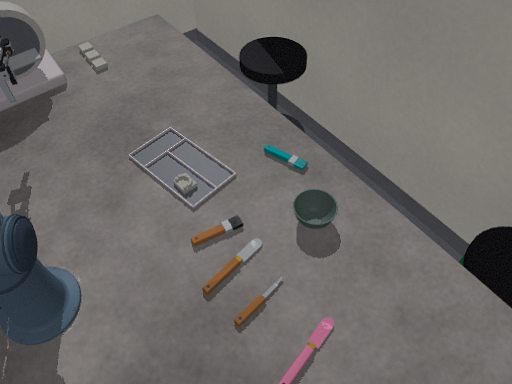

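View pics/wrist0.png

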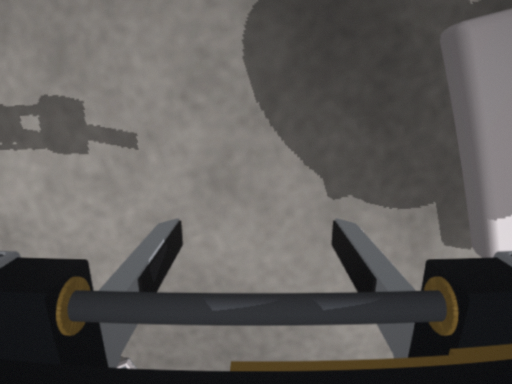

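The top view shows the tray with corners at about (116,213), (233,195), (242,261) and (124,280). The brush runs from (288,230) to (280,285), the spatula from (320,229) to (335,306), and the knife is at about (373,270). The pink and turquoise look-alikes stand apart. Next I measure positions.

```bash
cat > m.py <<'E'
from h import *
def handles(d):
    hsv=cv2.cvtColor(d["frame"],cv2.COLOR_BGR2HSV)
    m=cv2.inRange(hsv,(7,120,60),(20,255,255))
    m=cv2.morphologyEx(m,cv2.MORPH_OPEN,np.ones((2,2)))
    out=[]
    for c in cv2.findContours(m,cv2.RETR_EXTERNAL,cv2.CHAIN_APPROX_NONE)[0]:
        if cv2.contourArea(c)<60: continue
        mm=np.zeros_like(m);cv2.drawContours(mm,[c],-1,255,-1)
        yx=np.argwhere(mm)[:,::-1]
        P=plane(d,yx,0.018)[:,:2]
        (cx,cy),(w,h),a=cv2.minAreaRect((P*1000).astype(np.float32))
        b=cv2.fitLine((P*1000).astype(np.float32),cv2.DIST_L2,0,.01,.01).ravel()
        out.append((yx.mean(0).round(),(round(cx,1),round(cy,1)),round(w),round(h),P.mean(0).round(4),np.degrees(np.arctan2(b[1],b[0])).round(1)))
    return out
E
python3 - <<'E'
from m import *
for n in("top","side"):
    d=dict(np.load(n+"0.npz"))
    for o in handles(d):print(n,*o)
d=dict(np.load("top0.npz"))
g=d["frame"].min(2)
m=(g>125).astype(np.uint8)*255
m[:180]=0;m[300:]=0;m[:,260:]=0;m[:,:100]=0
c=max(cv2.findContours(m,cv2.RETR_EXTERNAL,cv2.CHAIN_APPROX_NONE)[0],key=cv2.contourArea)
P=(plane(d,c,0.012)[:,:2]*1000).astype(np.float32)
r=cv2.minAreaRect(P);print(r);print(cv2.boxPoints(r))
x,y=[],[]
cv2.imwrite("pics/m.png",m)
hs=cv2.findContours(m,cv2.RETR_CCOMP,cv2.CHAIN_APPROX_NONE)
for c,hh in zip(hs[0],hs[1][0]):
    if hh[3]>=0 and cv2.contourArea(c)>200:
        print("hole",cv2.minAreaRect((plane(d,c,0.012)[:,:2]*1000).astype(np.float32)))
cv2.imwrite("pics/z.png",cv2.resize(d["frame"][190:320,100:400],None,fx=2.6,fy=2.6))
E
```

```text
top [376. 283.] (423.0, -331.8) 90 19 [ 0.4247 -0.3313] 9.7
top [331. 285.] (419.6, -213.2) 118 20 [ 0.4189 -0.2136] 11.4
top [283. 269.] (458.4, -88.4) 21 93 [ 0.4582 -0.0885] -7.7
side [250. 311.] (419.3, -336.9) 95 21 [ 0.4188 -0.3376] 10.0
side [222. 276.] (417.7, -218.7) 122 25 [ 0.4179 -0.2189] 12.2
side [209. 236.] (456.6, -93.9) 30 95 [ 0.4568 -0.0944] -7.0
((546.0154418945312, 198.08502197265625), (200.55255126953125, 322.4800720214844), 10.650827407836914)
[[417.66583  338.0138  ]
 [477.26764   21.089478]
 [674.36505   58.15625 ]
 [614.76324  375.08057 ]]
hole ((504.90997314453125, 149.03997802734375), (95.44271850585938, 236.0364532470703), 10.646158218383789)
hole ((515.1410522460938, 311.90826416015625), (175.4513702392578, 79.765625), 10.542792320251465)
hole ((591.321044921875, 165.4899444580078), (79.63706970214844, 235.37332153320312), 10.561853408813477)
```

View pics/z.png

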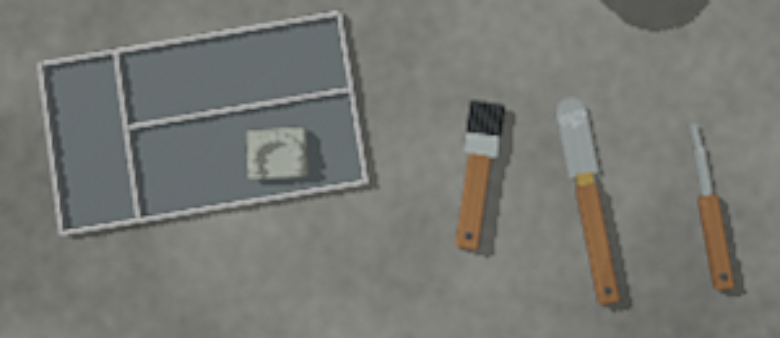

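servo_tool --series '[{"travel": [-0.023,-0.032,0],"yaw": 0,"gripper": 0.09},{"travel": [-0.023,-0.032,0],"yaw": 0,"gripper": 0.09},{"travel": [-0.023,-0.032,0],"yaw": 0,"gripper": 0.09},{"travel": [-0.023,-0.032,0],"yaw": 0,"gripper": 0.09},{"travel": [-0.023,-0.032,0],"yaw": 0,"gripper": 0.09},{"travel": [-0.023,-0.032,0],"yaw": 0,"gripper": 0.09},{"travel": [-0.023,-0.032,0],"yaw": 0,"gripper": 0.09},{"travel": [-0.023,-0.032,0],"yaw": 0,"gripper": 0.09},{"travel": [-0.023,-0.032,0],"yaw": 0,"gripper": 0.09},{"travel": [-0.023,-0.032,0],"yaw": 0,"gripper": 0.09},{"travel": [-0.023,-0.032,0],"yaw": 0,"gripper": 0.09},{"travel": [-0.023,-0.032,0],"yaw": 0,"gripper": 0.09},{"travel": [-0.023,-0.032,0],"yaw": 0,"gripper": 0.09},{"travel": [-0.023,-0.032,0],"yaw": 0,"gripper": 0.09},{"travel": [-0.023,-0.032,0],"yaw": 0,"gripper": 0.09},{"travel": [-0.023,-0.032,0],"yaw": 0,"gripper": 0.09},{"travel": [-0.023,-0.032,0],"yaw": 0,"gripper": 0.09},{"travel": [-0.023,-0.032,0],"yaw": 0,"gripper": 0.09},{"travel": [-0.023,-0.032,0],"yaw": 0,"gripper": 0.09},{"travel": [-0.023,-0.032,0],"yaw": 0,"gripper": 0.09}]'

```text
t: 1.82
eef_pos: [0.4412, -0.1328, 0.2193]
tool_rot: [0.155, 0.988, 0.0, 0.0]
ft_force: [0.4, 0.3, -0.3]
gripper_width: 0.0902
```

servo_tool --series '[{"travel": [-0.022,-0.031,0],"yaw": 0,"gripper": 0.09},{"travel": [-0.022,-0.031,0],"yaw": 0,"gripper": 0.09},{"travel": [0,0,0],"yaw": 7,"gripper": 0.09},{"travel": [0,0,0],"yaw": 7,"gripper": 0.09},{"travel": [0,0,0],"yaw": 7,"gripper": 0.09},{"travel": [0,0,0],"yaw": 7,"gripper": 0.09},{"travel": [0,0,0],"yaw": 7,"gripper": 0.09},{"travel": [0,0,0],"yaw": 7,"gripper": 0.09},{"travel": [0,0,0],"yaw": 7,"gripper": 0.09},{"travel": [0,0,0],"yaw": 7,"gripper": 0.09},{"travel": [0,0,0],"yaw": 7,"gripper": 0.09},{"travel": [0,0,0],"yaw": 7,"gripper": 0.09},{"travel": [0,0,0],"yaw": 7,"gripper": 0.09},{"travel": [0,0,0],"yaw": 7,"gripper": 0.09},{"travel": [0,0,0],"yaw": 7,"gripper": 0.09},{"travel": [0,0,0],"yaw": 7,"gripper": 0.09},{"travel": [0,0,0],"yaw": 7,"gripper": 0.09},{"travel": [0,0,0],"yaw": 7,"gripper": 0.09},{"travel": [0,0,0],"yaw": 7,"gripper": 0.09},{"travel": [0,0,0],"yaw": 7,"gripper": 0.09}]'

```text
t: 3.48
eef_pos: [0.464, -0.203, 0.2192]
tool_rot: [0.951, 0.308, -0.0, -0.0]
ft_force: [0.2, -0.6, -0.5]
gripper_width: 0.09
```

servo_tool --series '[{"travel": [0,0,0],"yaw": 6,"gripper": 0.09},{"travel": [0,0,0],"yaw": 6,"gripper": 0.09},{"travel": [0,0,0],"yaw": 6,"gripper": 0.09},{"travel": [0,0,0],"yaw": 6,"gripper": 0.09},{"travel": [0,0,0],"yaw": 0,"gripper": 0.09}]'

```text
t: 3.9
eef_pos: [0.464, -0.203, 0.2192]
tool_rot: [0.994, 0.106, -0.0, -0.0]
ft_force: [0.0, 0.4, 0.3]
gripper_width: 0.0899
```

```bash
cat > g.py <<'E'
from h import *
from scipy.spatial.transform import Rotation as Ro
def go(tgt,jaw,z=None):
    o=get_obs();R=Ro.from_quat(o["tool_rot"]).as_matrix();p=o["eef_pos"]
    j=np.degrees(np.arctan2(R[1,1],R[0,1]))
    dw=np.array([*tgt,p[2] if z is None else z])-p
    dy=-((jaw-j+180)%360-180)
    # z-axis is down; give travel in present axes
    print("t",o["t"],"tcp",p.round(4),"jaw",j.round(2),"tilt",R[:,2].round(3),"F",o["ft_force"].round(1),"w",o["gripper_width"].round(4),"q",o["qpos"].round(2))
    print("travel",(R.T@dw).round(4),"yaw",round(dy,1))
E
python3 - <<'E'
from g import *
go((.4637,-.2045),-78.5)
d=cam("wrist");cv2.imwrite("pics/wrist1.png",d["frame"]);save("wrist1.npz",d)
E
```

```text
Traceback (most recent call last):
  File "g.py", line 9, in go
    print("t",o["t"],"tcp",p.round(4),"jaw",j.round(2),"tilt",R[:,2].round(3),"F",o["ft_force"].round(1),"w",o["gripper_width"].round(4),"q",o["qpos"].round(2))
                                                                                                             ^^^^^^^^^^^^^^^^^^^^^^^^
AttributeError: 'float' object has no attribute 'round'
```

```bash
sed -i 's/o\["gripper_width"\].round(4)/round(o["gripper_width"],4)/' g.py
python3 - <<'E'
from g import *
from m import handles
go((.4637,-.2045),-78.5)
d=cam("wrist");cv2.imwrite("pics/wrist1.png",d["frame"]);save("wrist1.npz",d)
for o in handles(d):print(*o)
E
```

```text
t 3.9 tcp [ 0.464  -0.203   0.2192] jaw -77.84 tilt [-0.  0. -1.] F [0.  0.4 0.3] w 0.0899 q [-0.64 -0.1   1.92 -0.    1.32  0.72]
travel [-0.0006  0.0014 -0.    ] yaw 0.7
[378. 361.] (220.8, -435.2) 29 454 [ 0.2199 -0.4467] -76.5
[438. 307.] (327.7, -494.9) 108 43 [ 0.3289 -0.4975] 31.9
[ 75. 302.] (221.1, 8.9) 33 105 [0.2279 0.011 ] -13.3
[472. 205.] (483.3, -484.0) 12 23 [ 0.4834 -0.4843] -78.4
[350. 206.] (447.0, -326.2) 45 21 [ 0.4482 -0.3261] 13.3
[258. 203.] (424.7, -212.7) 130 20 [ 0.4264 -0.2121] 11.6
[164. 157.] (458.2, -89.4) 24 93 [ 0.4598 -0.0895] -7.7
```

View pics/wrist1.png

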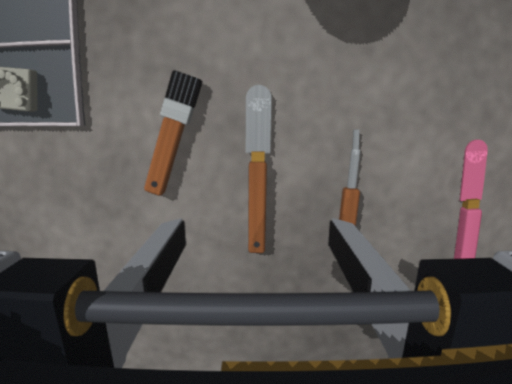

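servo_tool --series '[{"travel": [-0.0005,0.0015,0.02],"yaw": 0.7,"gripper": 0.06},{"travel": [0,0,0.036],"yaw": 0,"gripper": 0.06},{"travel": [0,0,0.036],"yaw": 0,"gripper": 0.06},{"travel": [0,0,0.036],"yaw": 0,"gripper": 0.06},{"travel": [0,0,0.03],"yaw": 0,"gripper": 0.06},{"travel": [0,0,0.02],"yaw": 0,"gripper": 0.06},{"travel": [0,0,0.014],"yaw": 0,"gripper": 0.06},{"travel": [0,0,0.007],"yaw": 0,"gripper": 0.06},{"travel": [0,0,0.003],"yaw": 0,"gripper": 0.06},{"travel": [0,0,0],"yaw": 0,"gripper": 0.06},{"travel": [0,0,0],"yaw": 0,"gripper": 0.015},{"travel": [0,0,0],"yaw": 0,"gripper": 0.015},{"travel": [0,0,0],"yaw": 0,"gripper": 0.015},{"travel": [0,0,0],"yaw": 0,"gripper": 0.015},{"travel": [0,0,0],"yaw": 0,"gripper": 0.015},{"travel": [0,0,0],"yaw": 0,"gripper": 0.015},{"travel": [0,0,0],"yaw": 0,"gripper": 0.015}]' --force 25

```text
t: 5.37
eef_pos: [0.4641, -0.2048, 0.0177]
tool_rot: [0.995, 0.101, 0.0, 0.0]
ft_force: [0.3, 0.4, 2.6]
gripper_width: 0.022
```

servo_tool --series '[{"travel": [0,0,-0.01],"yaw": 0,"gripper": 0.015},{"travel": [0,0,-0.02],"yaw": 0,"gripper": 0.015},{"travel": [0,0,-0.03],"yaw": 0,"gripper": 0.015},{"travel": [0,0,-0.03],"yaw": 0,"gripper": 0.015},{"travel": [0,0,-0.01],"yaw": 0,"gripper": 0.015},{"travel": [0.01,-0.0169,0],"yaw": 0,"gripper": 0.015},{"travel": [0.018,-0.0305,0],"yaw": 0,"gripper": 0.015},{"travel": [0.018,-0.0305,0],"yaw": 0,"gripper": 0.015},{"travel": [0.018,-0.0305,0],"yaw": 0,"gripper": 0.015},{"travel": [0.018,-0.0305,0],"yaw": 0,"gripper": 0.015},{"travel": [0.018,-0.0305,0],"yaw": 0,"gripper": 0.015},{"travel": [0.018,-0.0305,0],"yaw": 0,"gripper": 0.015},{"travel": [0.018,-0.0305,0],"yaw": 0,"gripper": 0.015},{"travel": [0.018,-0.0305,0],"yaw": 0,"gripper": 0.015},{"travel": [0.018,-0.0305,0],"yaw": 0,"gripper": 0.015},{"travel": [0.018,-0.0305,0],"yaw": 0,"gripper": 0.015},{"travel": [0.009,-0.0155,0],"yaw": 0,"gripper": 0.015}]'

```text
t: 6.78
eef_pos: [0.5915, 0.169, 0.1168]
tool_rot: [0.995, 0.102, -0.0, -0.0]
ft_force: [0.8, -1.4, -0.8]
gripper_width: 0.022
```

servo_tool --series '[{"travel": [0,0,0],"yaw": -3.5,"gripper": 0.015},{"travel": [0,0,0],"yaw": -6,"gripper": 0.015},{"travel": [0,0,0],"yaw": -6,"gripper": 0.015},{"travel": [0,0,0],"yaw": -6,"gripper": 0.015},{"travel": [0,0,0],"yaw": -6,"gripper": 0.015},{"travel": [0,0,0],"yaw": -6,"gripper": 0.015},{"travel": [0,0,0],"yaw": -6,"gripper": 0.015},{"travel": [0,0,0],"yaw": -6,"gripper": 0.015},{"travel": [0,0,0],"yaw": -6,"gripper": 0.015},{"travel": [0,0,0],"yaw": -6,"gripper": 0.015},{"travel": [0,0,0],"yaw": -6,"gripper": 0.015},{"travel": [0,0,0],"yaw": -6,"gripper": 0.015},{"travel": [0,0,0],"yaw": -6,"gripper": 0.015},{"travel": [0,0,0],"yaw": -6,"gripper": 0.015},{"travel": [0,0,0],"yaw": -6,"gripper": 0.015},{"travel": [0,0,0],"yaw": -2,"gripper": 0.015},{"travel": [0,0,0],"yaw": 0,"gripper": 0.015}]'

```text
t: 8.2
eef_pos: [0.5908, 0.1656, 0.1166]
tool_rot: [0.636, 0.772, -0.001, -0.0]
ft_force: [0.2, 0.3, -1.0]
gripper_width: 0.022
```

Run:
```python
from g import *
from m import handles
go((.591,.1655),10.6,0.025)
for n in("wrist","side","top"):
    d=cam(n);cv2.imwrite(f"pics/{n}2.png",d["frame"]);save(n+"2.npz",d)
    cv2.imwrite("pics/c2.png",np.hstack([cv2.imread("pics/wrist2.png"),d["frame"]])[:,:]) if 0 else 0
a=[cv2.resize(cv2.imread(f"pics/{n}2.png"),(400,300)) for n in("wrist","side")]
cv2.imwrite("pics/c2.png",np.hstack(a))
```

```text
t 8.2 tcp [0.5908 0.1656 0.1166] jaw 11.07 tilt [-0.001 -0.    -1.   ] F [ 0.2  0.3 -1. ] w 0.022 q [ 0.09  0.27  1.72 -0.    1.15 -0.1 ]
travel [-0.0001  0.0003  0.0916] yaw 0.5
```

View pics/c2.png

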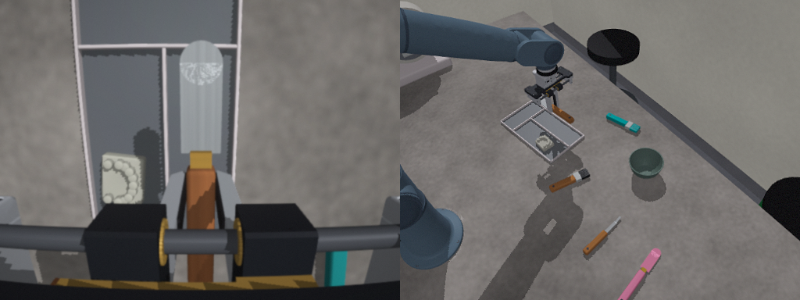

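Run:
```python
from h import *
d=dict(np.load("wrist2.npz"))
cv2.imwrite("pics/w2z.png",cv2.resize(d["frame"][30:280,180:340],None,fx=2.4,fy=2.4))
# collar: more yellow
hsv=cv2.cvtColor(d["frame"],cv2.COLOR_BGR2HSV)
print([tuple(hsv[y,257]) for y in range(185,225,3)])
for nm,px,z in(("woodend",(258,215),.119),("tip",(258,51),.109),("tip_low",(258,51),.1)):
    p=plane(d,px,z)[0];tcp=np.array([.5908,.1656]);ax=np.array([np.cos(np.radians(101.07)),np.sin(np.radians(101.07))])
    print(nm,p.round(4),((p[:2]-tcp)@ax).round(4),((p[:2]-tcp)@[ax[1],-ax[0]]).round(4))
```

```text
[(np.uint8(94), np.uint8(13), np.uint8(156)), (np.uint8(95), np.uint8(10), np.uint8(157)), (np.uint8(90), np.uint8(7), np.uint8(153)), (np.uint8(19), np.uint8(143), np.uint8(128)), (np.uint8(19), np.uint8(160), np.uint8(164)), (np.uint8(20), np.uint8(160), np.uint8(167)), (np.uint8(20), np.uint8(159), np.uint8(164)), (np.uint8(20), np.uint8(160), np.uint8(167)), (np.uint8(20), np.uint8(160), np.uint8(167)), (np.uint8(20), np.uint8(160), np.uint8(167)), (np.uint8(17), np.uint8(159), np.uint8(148)), (np.uint8(12), np.uint8(154), np.uint8(136)), (np.uint8(12), np.uint8(153), np.uint8(155)), (np.uint8(12), np.uint8(155), np.uint8(148))]
woodend [0.5874 0.183  0.119 ] 0.0178 0.0
tip [0.5706 0.2686 0.109 ] 0.1049 -0.0
tip_low [0.5703 0.2702 0.1   ] 0.1066 -0.0
```

View pics/w2z.png

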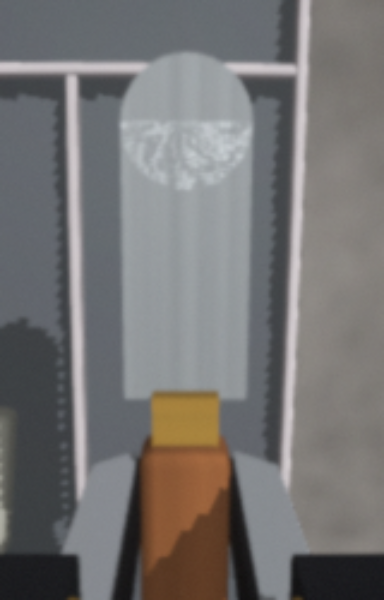

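servo_tool --series '[{"travel": [0,0,0.02],"yaw": 0.5,"gripper": 0.015},{"travel": [0,0,0.025],"yaw": 0,"gripper": 0.015},{"travel": [0,0,0.02],"yaw": 0,"gripper": 0.015},{"travel": [0,0,0.015],"yaw": 0,"gripper": 0.015},{"travel": [0,0,0.008],"yaw": 0,"gripper": 0.015},{"travel": [0,0,0.004],"yaw": 0,"gripper": 0.015},{"travel": [0,0,0.003],"yaw": 0,"gripper": 0.015},{"travel": [0,0,0],"yaw": 0,"gripper": 0.015},{"travel": [0,0,0],"yaw": 0,"gripper": 0.015},{"travel": [0,0,0],"yaw": 0,"gripper": 0.034},{"travel": [0,0,0],"yaw": 0,"gripper": 0.034},{"travel": [0,0,0],"yaw": 0,"gripper": 0.034},{"travel": [0,0,0],"yaw": 0,"gripper": 0.034}]'

```text
t: 9.43
eef_pos: [0.5918, 0.1657, 0.023]
tool_rot: [0.639, 0.769, 0.0, 0.0]
ft_force: [0.4, 0.4, 0.4]
gripper_width: 0.0337
```

servo_tool --series '[{"travel": [0,0,-0.02],"yaw": 0,"gripper": 0.034},{"travel": [0,0,-0.035],"yaw": 0,"gripper": 0.034},{"travel": [0,0,-0.04],"yaw": 0,"gripper": 0.06},{"travel": [0,0,-0.025],"yaw": 0,"gripper": 0.06},{"travel": [-0.0334,-0.0218,0],"yaw": 0,"gripper": 0.06},{"travel": [-0.0334,-0.0218,0],"yaw": 0,"gripper": 0.06},{"travel": [-0.0334,-0.0218,0],"yaw": 0,"gripper": 0.06},{"travel": [-0.0334,-0.0218,0],"yaw": 0,"gripper": 0.06},{"travel": [-0.0334,-0.0218,0],"yaw": 0,"gripper": 0.06},{"travel": [-0.0334,-0.0218,0],"yaw": 0,"gripper": 0.06},{"travel": [-0.0334,-0.0218,0],"yaw": 0,"gripper": 0.06}]'

```text
t: 10.35
eef_pos: [0.4833, -0.0936, 0.1428]
tool_rot: [0.639, 0.769, 0.0, 0.0]
ft_force: [1.1, -0.8, 0.0]
gripper_width: 0.0603
```

servo_tool --series '[{"travel": [0,0,0],"yaw": -6.5,"gripper": 0.06},{"travel": [0,0,0],"yaw": -6.5,"gripper": 0.06},{"travel": [0,0,0],"yaw": -6.5,"gripper": 0.06},{"travel": [0,0,0],"yaw": -6.5,"gripper": 0.06},{"travel": [0,0,0],"yaw": -6.5,"gripper": 0.06},{"travel": [0,0,0],"yaw": -6.5,"gripper": 0.06},{"travel": [0,0,0],"yaw": -6.5,"gripper": 0.06},{"travel": [0,0,0],"yaw": -6.5,"gripper": 0.06},{"travel": [0,0,0],"yaw": -6.5,"gripper": 0.06},{"travel": [0,0,0],"yaw": -6.5,"gripper": 0.06},{"travel": [0,0,0],"yaw": -6.5,"gripper": 0.06},{"travel": [0,0,0],"yaw": 0,"gripper": 0.06}]'

```text
t: 11.35
eef_pos: [0.4843, -0.0922, 0.1427]
tool_rot: [0.068, 0.998, -0.0, 0.0]
ft_force: [-1.2, 0.3, -0.7]
gripper_width: 0.0597
```

Run:
```python
from g import *
from m import handles
go((.4847,-.092),82.3,.0175)
for n in("wrist","top"):
    d=cam(n);cv2.imwrite(f"pics/{n}3.png",d["frame"]);save(n+"3.npz",d)
    print(n)
    for o in handles(d):print(*o)
a=[cv2.resize(cv2.imread(f"pics/{n}3.png"),(400,300)) for n in("wrist","top")]
cv2.imwrite("pics/c3.png",np.hstack(a))
```

```text
t 11.35 tcp [ 0.4843 -0.0922  0.1427] jaw 82.15 tilt [ 0. -0. -1.] F [-1.2  0.3 -0.7] w 0.0597 q [-0.42 -0.04  2.02 -0.    1.17 -1.85]
travel [-0.0004  0.0003  0.1252] yaw -0.1
wrist
[337. 363.] (703.4, -41.0) 405 23 [ 0.7085 -0.0252] 83.1
[382. 309.] (639.2, 25.7) 80 23 [0.6389 0.0275] 5.1
[133. 309.] (602.0, -245.1) 24 80 [ 0.6013 -0.2468] -20.9
[478. 258.] (594.5, 138.3) 31 76 [0.5921 0.1364] -77.4
[ 22. 167.] (422.9, -323.8) 92 29 [ 0.4287 -0.3227] 10.6
[260. 162.] (459.4, -85.6) 23 93 [ 0.4576 -0.0852] -7.6
top
[376. 283.] (423.0, -331.8) 90 18 [ 0.4245 -0.3314] 9.9
[205. 214.] (598.0, 120.0) 19 119 [0.5975 0.1215] -80.0
```

View pics/c3.png

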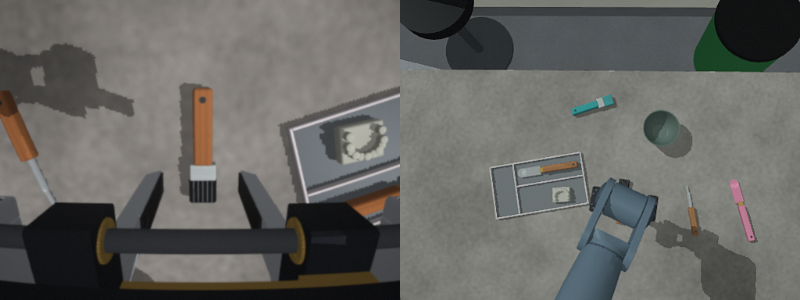

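The spatula lies in the long slot. From the top view its mid is at about (0.590, 0.164), where the slot centre is (0.591, 0.1655). The wrist view shows the brush centred between the fingers, so I go down and grip it.

servo_tool --series '[{"travel": [0,0.001,0.03],"yaw": 0,"gripper": 0.06},{"travel": [0,0,0.035],"yaw": 0,"gripper": 0.06},{"travel": [0,0,0.03],"yaw": 0,"gripper": 0.06},{"travel": [0,0,0.016],"yaw": 0,"gripper": 0.06},{"travel": [0,0,0.01],"yaw": 0,"gripper": 0.06},{"travel": [0,0,0.004],"yaw": 0,"gripper": 0.06},{"travel": [0,0,0],"yaw": 0,"gripper": 0.06},{"travel": [0,0,0],"yaw": 0,"gripper": 0.015},{"travel": [0,0,0],"yaw": 0,"gripper": 0.015},{"travel": [0,0,0],"yaw": 0,"gripper": 0.015},{"travel": [0,0,0],"yaw": 0,"gripper": 0.015},{"travel": [0,0,0],"yaw": 0,"gripper": 0.015},{"travel": [0,0,0],"yaw": 0,"gripper": 0.015},{"travel": [0,0,0],"yaw": 0,"gripper": 0.015}]' --force 25

```text
t: 12.62
eef_pos: [0.4846, -0.0912, 0.0178]
tool_rot: [0.069, 0.998, -0.0, 0.0]
ft_force: [-0.2, -0.0, 2.2]
gripper_width: 0.0234
```

servo_tool --series '[{"travel": [0,0,-0.01],"yaw": 0,"gripper": 0.015},{"travel": [0,0,-0.02],"yaw": 0,"gripper": 0.015},{"travel": [0,0,-0.03],"yaw": 0,"gripper": 0.015},{"travel": [0,0,-0.03],"yaw": 0,"gripper": 0.015},{"travel": [0,0,-0.01],"yaw": 0,"gripper": 0.015},{"travel": [0,0,0],"yaw": 0,"gripper": 0.015}]'

```text
t: 13.12
eef_pos: [0.4864, -0.092, 0.1207]
tool_rot: [0.069, 0.998, -0.001, 0.003]
ft_force: [0.5, -0.0, -0.8]
gripper_width: 0.0237
```

Run:
```python
from g import *
go((.515,.312),100.6)
```

```text
t 13.1167 tcp [ 0.4864 -0.092   0.1207] jaw 82.05 tilt [ 0.006 -0.003 -1.   ] F [ 0.5 -0.  -0.8] w 0.0237 q [-0.42 -0.01  2.03 -0.    1.11 -1.85]
travel [ 0.0275  0.4041 -0.001 ] yaw -18.5
```

servo_tool --series '[{"travel": [0.0015,0.02,0],"yaw": 0,"gripper": 0.015},{"travel": [0.0025,0.035,0],"yaw": 0,"gripper": 0.015},{"travel": [0.0025,0.035,0],"yaw": 0,"gripper": 0.015},{"travel": [0.0025,0.035,0],"yaw": 0,"gripper": 0.015},{"travel": [0.0025,0.035,0],"yaw": 0,"gripper": 0.015},{"travel": [0.0025,0.035,0],"yaw": 0,"gripper": 0.015},{"travel": [0.0025,0.035,0],"yaw": 0,"gripper": 0.015},{"travel": [0.0025,0.035,0],"yaw": 0,"gripper": 0.015},{"travel": [0.0025,0.035,0],"yaw": 0,"gripper": 0.015},{"travel": [0.0025,0.035,0],"yaw": 0,"gripper": 0.015},{"travel": [0.0025,0.035,0],"yaw": 0,"gripper": 0.015},{"travel": [0.0025,0.034,0],"yaw": 0,"gripper": 0.015},{"travel": [0,0,0],"yaw": -4,"gripper": 0.015},{"travel": [0,0,0],"yaw": -5.5,"gripper": 0.015},{"travel": [0,0,0],"yaw": -5.5,"gripper": 0.015},{"travel": [0,0,0],"yaw": -3.5,"gripper": 0.015},{"travel": [0,0,0],"yaw": 0,"gripper": 0.015},{"travel": [0,0,0],"yaw": 0,"gripper": 0.015}]'

```text
t: 14.62
eef_pos: [0.5104, 0.3126, 0.1155]
tool_rot: [-0.091, 0.996, -0.0, -0.001]
ft_force: [0.3, -0.1, -0.8]
gripper_width: 0.0236
```

Run:
```python
from g import *
go((.515,.312),100.6,.0215)
d=cam("wrist");cv2.imwrite("pics/wrist4.png",d["frame"]);save("wrist4.npz",d)
```

```text
t 14.6167 tcp [0.5104 0.3126 0.1155] jaw 100.45 tilt [-0.003 -0.001 -1.   ] F [ 0.3 -0.1 -0.8] w 0.0236 q [ 0.36  0.24  1.76  0.    1.14 -1.39]
travel [-0.0047 -0.0014  0.0939] yaw -0.1
```

View pics/wrist4.png

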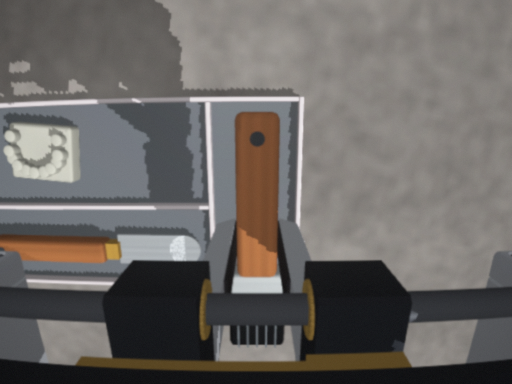

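Run:
```python
from h import *
d=dict(np.load("wrist4.npz"));t=np.array([.5104,.3126]);a=np.radians(10.45);ax=np.array([np.cos(a),np.sin(a)])
for p in((257,112),(257,277)):
    q=plane(d,p,.117)[0,:2]-t;print((q@ax).round(4),(q@[-ax[1],ax[0]]).round(4))
# slot corners at rim
print(plane(d,[(210,102),(299,100)],.012).round(4))
```

```text
-0.0737 0.0005
0.0211 0.0006
[[0.4363 0.2591 0.012 ]
 [0.4211 0.3327 0.012 ]]
```

servo_tool --series '[{"travel": [-0.004,-0.0015,0.02],"yaw": 0,"gripper": 0.015},{"travel": [0,0,0.025],"yaw": 0,"gripper": 0.015},{"travel": [0,0,0.02],"yaw": 0,"gripper": 0.015},{"travel": [0,0,0.013],"yaw": 0,"gripper": 0.015},{"travel": [0,0,0.008],"yaw": 0,"gripper": 0.015},{"travel": [0,0,0.005],"yaw": 0,"gripper": 0.015},{"travel": [0,0,0.003],"yaw": 0,"gripper": 0.015},{"travel": [0,0,0],"yaw": 0,"gripper": 0.015},{"travel": [0,0,0],"yaw": 0,"gripper": 0.015}]'

```text
t: 15.42
eef_pos: [0.5164, 0.3126, 0.0244]
tool_rot: [-0.092, 0.996, 0.0, 0.001]
ft_force: [-0.4, 0.5, -0.6]
gripper_width: 0.0239
```

servo_tool --series '[{"travel": [0,0,0.0015],"yaw": 0,"gripper": 0.015},{"travel": [0,0,0.001],"yaw": 0,"gripper": 0.015},{"travel": [0,0,0],"yaw": 0,"gripper": 0.015},{"travel": [0,0,0],"yaw": 0,"gripper": 0.035},{"travel": [0,0,0],"yaw": 0,"gripper": 0.035},{"travel": [0,0,0],"yaw": 0,"gripper": 0.035},{"travel": [0,0,0],"yaw": 0,"gripper": 0.035},{"travel": [0,0,-0.02],"yaw": 0,"gripper": 0.035},{"travel": [0,0,-0.035],"yaw": 0,"gripper": 0.035},{"travel": [0,0,-0.035],"yaw": 0,"gripper": 0.035},{"travel": [0,0,-0.035],"yaw": 0,"gripper": 0.035},{"travel": [0.03,0,-0.025],"yaw": 0,"gripper": 0.05},{"travel": [0.03,0,0],"yaw": 0,"gripper": 0.05},{"travel": [0.03,0,0],"yaw": 0,"gripper": 0.05},{"travel": [0.03,0,0],"yaw": 0,"gripper": 0.05},{"travel": [0,0,0],"yaw": 0,"gripper": 0.05}]'

```text
t: 16.75
eef_pos: [0.3931, 0.2896, 0.1698]
tool_rot: [-0.093, 0.996, -0.0, -0.002]
ft_force: [0.8, -0.8, -0.1]
gripper_width: 0.0501
```

Run:
```python
from g import *
from m import handles
go((.515,.312),100.6)
for n in("top","side"):
    d=cam(n);cv2.imwrite(f"pics/{n}5.png",d["frame"]);save(n+"5.npz",d)
    print(n)
    for o in handles(d):print(*o)
a=[cv2.resize(cv2.imread(f"pics/{n}5.png")[y:y+144,x:x+192],(400,300)) for n,x,y in(("top",90,170),("side",100,80))]
cv2.imwrite("pics/c5.png",np.hstack(a))
```

```text
t 16.75 tcp [0.3931 0.2896 0.1698] jaw 100.65 tilt [-0.003 -0.001 -1.   ] F [ 0.8 -0.8 -0.1] w 0.0501 q [ 0.4  -0.09  2.    0.    1.23 -1.35]
travel [-0.124  -0.0005 -0.0004] yaw 0.0
top
[376. 283.] (423.0, -331.8) 90 19 [ 0.4243 -0.3314] 9.7
[135. 253.] (489.3, 304.3) 93 24 [0.4904 0.3046] 11.3
[205. 214.] (597.9, 120.0) 20 118 [0.5974 0.1215] -80.3
side
[250. 311.] (419.3, -336.9) 95 21 [ 0.4186 -0.3377] 10.1
[210. 168.] (596.1, 115.6) 26 127 [0.5957 0.1152] -80.8
[152. 150.] (488.1, 299.8) 101 36 [0.4892 0.2991] 13.6
```

View pics/c5.png

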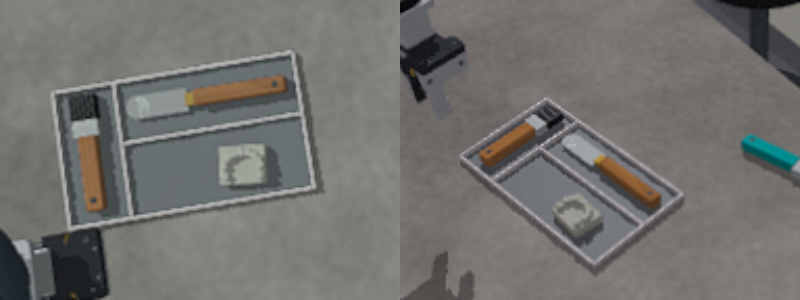

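Run:
```python
from h import *
d=dict(np.load("top5.npz"));K=d["K"]
for nm,l in(("brush",[(138,265),(136,255),(134,245)]),("spat",[(220,212),(205,214),(192,216)]),("bench",[(300,330)])):
    for u,v in l:
        n=cv2.undistortPoints(np.array([[[u,v]]],float),K,d["D"])[0,0];z=np.median(d["range_z"][v-1:v+2,u-1:u+2])
        print(nm,(d["R"].T@(np.array([n[0],n[1],1])*z-d["t"])).round(4))
from plant import close_job
print(close_job())
```

```text
brush [0.4601 0.2934 0.0226]
brush [0.4862 0.2998 0.0234]
brush [0.5123 0.3067 0.0229]
spat [0.6037 0.0806 0.0234]
spat [0.5978 0.1207 0.0221]
spat [0.5919 0.1551 0.0229]
bench [ 0.2986 -0.1359 -0.001 ]
the job is handed in; nothing more can be done
None
```

The spatula is flat in the long compartment and the brush is flat in the short crosswise one. I handed the job in at about 17 s of the 56 s allowed; no verdict comes back.

| Last check (top camera) | Spatula | Brush |
|---|---|---|
| Mid point found (m) | (0.590, 0.164) | (0.515, 0.309) |
| Compartment centre (m) | (0.591, 0.166) | (0.515, 0.312) |
| Angle error | about 1° | about 1° |
| Height of the handle's upper face above the bench, three points each | 22–23 mm | 22–23 mm |

- **Flatness:** the handle heights fit a 20 mm handle lying on the tray floor, which is 3 mm above the bench.
- **Bystanders:** the knife measured the same before and after. The cast looked undisturbed in the pictures; I took no measurements of the cast or the bowl. The gripper was clear of everything at the end.
- **Disagreements:** the side view put both handle centres about 5 mm further towards −y than the top view. I put this down to that camera seeing the handles' sides. The side view also gave a brush angle about 2° larger. All of this is within the limits. The tray outline came out 200 mm wide instead of 180 mm. The compartments themselves measured 3–4 mm over their stated sizes, so I placed by those.

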